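Turn the feeder shaft to its flat and hold the collar on it

ROBOT

A 6-joint arm with a two-finger parallel gripper is mounted at the origin on the work surface. World frame = base frame: x ahead of the robot, y to its left, z up, the work surface at z = 0. Lengths are in m, angles in rad, forces in N, time in s.
With the tool pointing down it reaches from about 0.35 to 0.975 m from the base axis. Payload 4.9 kg.
Tool frame: the origin (TCP) lies on the mounting face of the last link; the fingertips stand 173 mm ahead of it and the grasp point (between the pads) lies 155 mm ahead of it; z points along the fingers, y is the line along which they close (so a half turn about z gives the same grasp; the last joint's range is limited). The gripper opens to 85 mm and grips with 20 to 120 N. Pads are 22 mm wide; open, the fingers measure 114 mm over their backs; the gripper's body (76 mm by 85 mm) begins 54 mm behind the grasp point. The pads swing forward as they close: fully open they stand 13 mm farther back than shut.
Start: joints at [-1.253, 0.053, 1.613, -0, 1.476, -0.119], TCP at [0.264, -0.566, 0.405] pointing down, gripper open.
Joint ranges: [-3.01, 3.01], [-1.01, 2.22], [0.06, 2.58], [-1.02, 4.17], [0.09, 2.62], [-3.14, 3.14]. Speed limits (rad/s): [2.57, 2.57, 3.14, 3.14, 3.14, 3.14].

INTERFACE

Orientations are given as a unit quaternion [x, y, z, w].
In Python, from bench import ctrl gives the robot as it stands. The module is installed in compiled form; this text tells all that it offers.
- The arm moves only by the tool move_arm, never from a script. Its argument "rows" is a list of rows, each an object with "jaw": the closure, from -1 (fully open) to 1 (shut), so that 0 is half open; "offset": the shift along the world's x, y, z in m, a list of three; "yaw": the turn about the world's z in degrees. In form: [{"jaw": jaw, "offset": [tx, ty, tz], "yaw": yaw}, ...]. A call has 1 to 20 rows; each row shifts and turns the commanded pose from where the row before left it; what a row does not reach is not made up. A row lasts 1/8 s, in which the tool goes at most 62.5 mm and 10.7 degrees, less where a joint would pass 70% of its speed; a pose out of reach is approached as far as the arm can. A call is refused whole if a number of a shift passes 0.0625 or a number of a turn 10.7, either way. A call with a gripper value outside its range is refused whole. The fingers move at their own pace and stop on an object; "squeeze" is the grip in N (left out, the last holds). Time passes only in rows, so rows that do not move let the fingers close. It gives the time, the measured TCP pose, the force, the opening and the grip force at its end, in the units of the state.
- ctrl.get_state(): the state, without advancing time (a new reading comes with each control period).
- ctrl.read_camera(name): name is "side" or "top"; returns the picture (480x640x3 uint8, red, green, blue); there is no depth.
- ctrl.calibration(name): a dict with "K" (3x3 intrinsics, pixels), "rvec" (rotation vector, rad) and "tvec" (3), from world to camera coordinates, as OpenCV has them. Camera axes: x right, y down, z forward; pixel columns grow to the right and rows downward; lengths in m; the calibration is good to about 2 mm. A picture is of the moment at which its call begins. calibration takes no time and is no camera call.
- ctrl.hand_in(): hands the job in; it is judged then, once.
The state is a dict: "clock": time; "q": joint angles; "qd": joint speeds; "joint_efforts": joint torques, N m; "tcp_pos": TCP position; "orientation": TCP orientation; "force": force on the tool from outside, world axes, zero at the start; "moment": the same for the moment, N m; "grip_width": opening from 0.0 (shut) to 1.0 (fully open); "gripper_force": force on a finger pad.
Only numpy, scipy, OpenCV 4.12 (cv2) and the standard library are available. Lean on these libraries where they do the work, as an engineer would, in place of code of your own. Each camera call takes 0.05 s, during which the arm holds its last target. There are 200 camera calls.

TASK

Slide the cover of the green strip feeder all the way back to its stop, pinch the upright shaft in the well and turn it until its milled flat squarely faces the key slot in the case wall. Then put the steel collar (the ring with the black set screw standing out of its side) over the shaft with the screw pointing at the slot, so that it will land on the flat, and push it right down onto the pulley hub. Finish still gripping the collar and pressing it lightly down on the hub, for a workmate who will tighten the screw through the slot, and leave the other things on the bench where they are.

Things in the scene. Friction and masses are not known exactly. Their poses are not given: they have to be found in the camera images.
- feeder: bench strip feeder, fixed: green drive case on posts over a rubber wheel and strip channel. Origin on the shaft's axis at table height; x points from the shaft out through the key slot, y towards the motor end, z up. Case: x -85 to 85 mm, y -85 to 265 mm, rails' top 157 mm high. The well round the shaft is 160 mm square inside, walls 5 mm thick and 146 mm high; the motor end (y over 85) is decked over
- cover (a joint): sliding cover of the well, a 160 x 168 x 4 mm aluminium plate in side rails: 0 = well shut, 0.17 m = at its stop over the motor end, well fully open. It slides along the feeder's +y and takes about 2 N to move
- cover_handle (a point): middle of the cover's black bar handle, 173 mm above the table and 22 mm above the cover plate's top; the bar lies along the feeder's x, 60 mm long, 12 mm thick along y, 12 mm high, on a leg at each end; moves with the cover
- shaft: upright 20 mm shaft with the toothed pulley; turns endlessly either way about the vertical against a drag of 0.06 N m and stays where left. Origin on the axis at the top face of the pulley hub (34 mm across), 100 mm above the table; the shaft stands 42 mm above it, top edge bevelled 3 mm. x is the outward normal of its one flat, z up. The pulley is 72 mm across, its top 8 mm below the hub face
- shaft_flat (a point): middle of the bright flat milled along the whole standing part of the black shaft, 4 mm deep and 16 mm wide; 6 mm off the shaft's axis, 25 mm above the hub face. Pinched across the flat the shaft measures 16 mm, elsewhere up to 20 mm(17 to 18 mm at 20 to 40 degrees off)
- key_slot (a point): key slot in the case wall, 22 mm wide, open at the top, with yellow edges; this point is in the middle of the wall, 82.5 mm from the shaft's axis and 115 mm above the table; its x axis points from the shaft out through the slot
- collar: loose steel shaft collar, 40 mm outside, 23 mm bore, 20 mm high, about 0.14 kg, flat on a 3 mm cardboard pad. Origin at its centre, 10 mm above its underside; x points out along the set screw, z up along the bore. It shares the pad with the bearing and the motor pulley, in any order
- collar_screw (a point): outer end of the collar's black set screw, 28.5 mm from the collar's axis at half height; the screw is 8 mm thick, stands 9 mm out of the side and is flush inside
- bearing: ball bearing, 42 mm across, 12 mm high, lying on the pad; origin under its centre. To be left alone
- motor_pulley: small toothed aluminium pulley, 40 mm across, 32 mm high, standing on the pad; origin under its centre. To be left alone
- hex_key: black L-shaped hex key lying on the table beyond the feeder, 98 mm long, 6 mm thick. To be left alone
- water_bottle: green bottle, 66 mm across, 200 mm high, to the right; origin under its centre. To be left alone
- stapler: yellow and black air stapler lying on its side at the far right, about 200 x 160 x 55 mm. To be left alone
- strip_a: pine strip, 360 x 20 x 12 mm, lying at the right; origin under its centre. To be left alone
- strip_b: pine strip like strip_a, further right. To be left alone

How it is judged:
By the outcome, as a careful person would: the job done as asked, in the order asked, and still so for the second after the job is handed in, while the arm keeps its last pose, push and grip.
It also fails if it takes over 64 s, if anything falls off the work surface, if the arm or the gripper's body presses on something with over 40 N, if the wrist force passes 120 N, or if a joint passes its speed limit or range.

## Working session

There is one attempt and no reset: what is moved stays moved. The work goes in short steps, Python scripts to look and compute and a tool call to move; the robot and the scene stay as the last step left them, time stands still between calls to the robot, and variables do not carry over. Pictures are saved under pics/ and viewed, at most 10 in all, crops included, and the job is handed in when it is done.

Besides the shell and the picture viewer there is one more tool, called after ">>>" by a JSON object that holds its "name" and its "arguments". move_arm: Moves the arm, as the interface text tells. Its arguments: {"type":"object","properties":{"rows":{"type":"array"},"squeeze":{"type":"number"}},"required":["rows"]}

```bash
mkdir -p pics; cat > h.py <<'E'
import numpy as np, cv2
from bench import ctrl
def cam(n):
    c=ctrl.calibration(n); return np.array(c["K"],float),cv2.Rodrigues(np.array(c["rvec"],float))[0],np.array(c["tvec"],float).ravel()
def plane(n,uv,z):
    K,R,t=cam(n); uv=np.atleast_2d(uv).astype(float)
    d=(np.linalg.inv(K)@np.c_[uv,np.ones(len(uv))].T).T@R; c=-R.T@t
    return c+d*((z-c[2])/d[:,2])[:,None]
def proj(n,P):
    K,R,t=cam(n); p=(np.atleast_2d(P)@R.T+t)@K.T; return p[:,:2]/p[:,2:]
def shot(n,f):
    im=ctrl.read_camera(n)[:,:,::-1].copy(); cv2.imwrite(f"pics/{f}.png",im); return im
E
python3 - <<'E'
from h import *
for n in("top","side"):
    shot(n,n+"0"); K,R,t=cam(n); print(n,K[0,0],-R.T@t,R[2])
s=ctrl.get_state(); print(s)
E
```

```text
top 447.8607122934175 [ 0.49318585 -0.22110801  0.95198086] [ 0.14547399  0.03713032 -0.98866509]
side 447.9936994848733 [0.25959708 0.25008046 0.6004992 ] [ 0.46411685 -0.63487737 -0.61767813]
{'clock': 0.1, 'q': array([-1.25298968e+00,  5.33145411e-02,  1.61417194e+00,  1.26914417e-05,
        1.47600897e+00, -1.19029674e-01]), 'qd': array([ 0.00034091, -0.00331847, -0.00304862,  0.00061552, -0.00086575,
        0.00129372]), 'joint_efforts': array([ 1.42716493e-03, -3.94906998e+01, -3.71363032e+01, -5.91450907e-05,
        3.91257025e-03, -1.30200925e-05]), 'tcp_pos': array([ 0.2643296 , -0.566082  ,  0.40356185]), 'orientation': array([ 9.76241122e-01,  2.16684947e-01, -8.81170890e-05, -9.47331334e-04]), 'force': array([-0.12528498, -0.48722658, -0.49409817]), 'moment': array([ 0.0123934 ,  0.00738586, -0.00188537]), 'gripper_force': 0.0, 'grip_width': 0.9997361614267593}
```

View pics/top0.png

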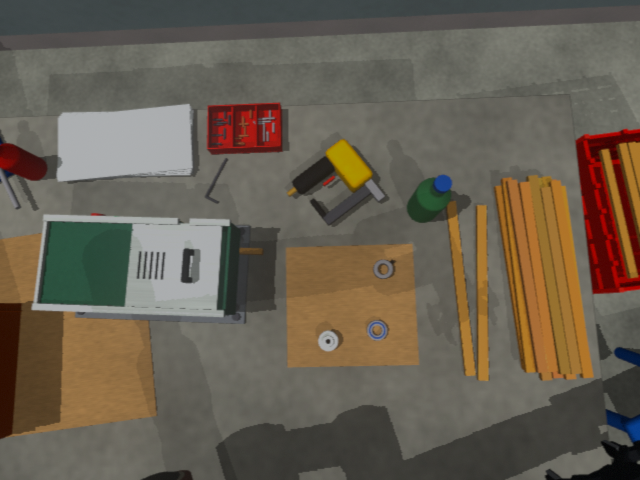

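View pics/side0.png

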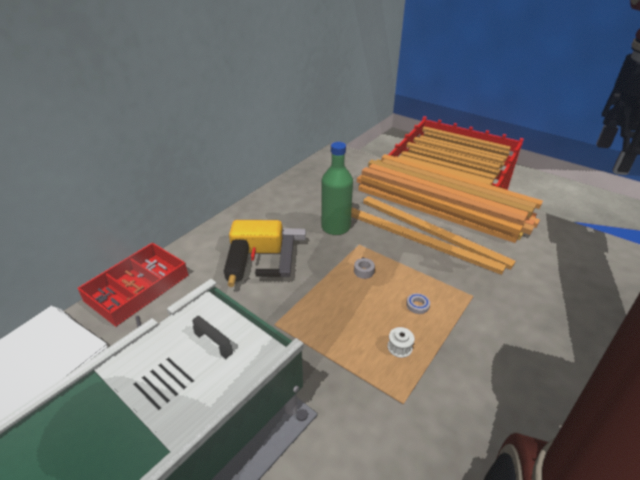

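The top view shows the handle at (188,266), the key slot gap in the far rail at about (184,221), and the collar at (384,268) with its screw toward (394,262). The side view shows the collar at (364,268), the bearing at (418,303) and the pulley at (400,342).

```bash
cat > m.py <<'E'
from h import *
im=cv2.imread("pics/top0.png")
g=im.max(2)
# handle
m=np.zeros(g.shape,np.uint8); m[240:295,175:205]=(g[240:295,175:205]<70)*255
c=max(cv2.findContours(m,0,1)[0],key=cv2.contourArea); r=cv2.minAreaRect(c); print("handle",r, plane("top",r[0],.175))
print("handle box",plane("top",cv2.boxPoints(r),.179).round(3).tolist())
# rails corners by eye
print("rails",plane("top",[(45,217),(238,222),(225,315),(34,308),(178,221),(190,221)],.157).round(4).tolist())
# collar
hsv=cv2.cvtColor(im,cv2.COLOR_BGR2HSV)
x0,y0=365,250
roi=hsv[y0:290,x0:405]; 
m=((roi[:,:,1]<70)&(roi[:,:,2]>70)).astype(np.uint8)*255
c=max(cv2.findContours(m,0,1)[0],key=cv2.contourArea)
(e,rad)=cv2.minEnclosingCircle(c); e=np.array(e)+[x0,y0]; print("collar",e,rad,plane("top",e,.018))
cr=[im[240:295,160:215],im[245:292,362:409]]
a=[cv2.resize(q,(396,396),interpolation=cv2.INTER_NEAREST) for q in cr]
cv2.imwrite("pics/c0.png",np.hstack(a))
E
python3 m.py
```

```text
handle ((187.28172302246094, 265.4468078613281), (9.714128494262695, 33.057579040527344), 4.23639440536499) [[0.57154465 0.03953887 0.175     ]]
handle box [[0.543, 0.048, 0.179], [0.601, 0.045, 0.179], [0.599, 0.028, 0.179], [0.542, 0.031, 0.179]]
rails [[0.6709, 0.3149, 0.157], [0.6502, -0.0464, 0.157], [0.4836, -0.0237, 0.157], [0.5039, 0.324, 0.157], [0.6555, 0.0644, 0.157], [0.6548, 0.0421, 0.157]]
collar [382.73195839 268.61855698] 9.865735054016113 [[ 0.56958603 -0.31928726  0.018     ]]
```

View pics/c0.png

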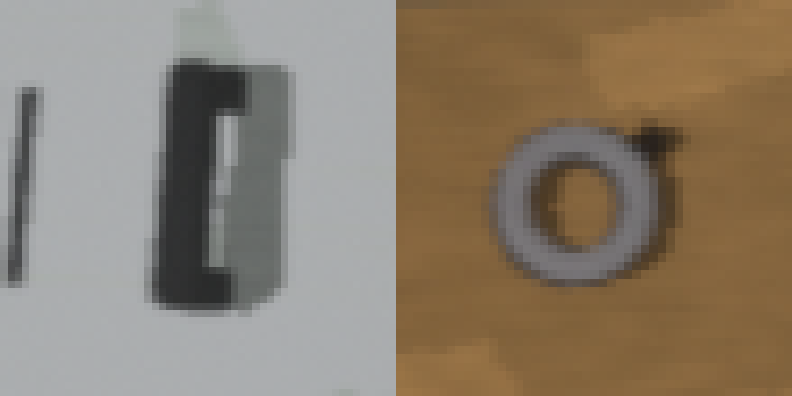

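The crop shows the handle bar centred near pixel (185.7,265.4). The collar centre is at (383.7,269.1) and the screw end at (394.7,261.4).

```bash
python3 - <<'E'
from h import *
print(plane("top",(185.7,265.4),.179), plane("top",[(186.4,249),(185,281.5)],.179))
c=plane("top",(383.7,269.1),.023)[0];s=plane("top",(394.2,261.6),.013)[0];d=s-c
print(c,s,np.hypot(*d[:2]),np.degrees(np.arctan2(d[1],d[0])))
im=cv2.imread("pics/side0.png");print(proj("side",[c,s,[.572,.045,.173]]))
E
```

```text
[[0.57129993 0.04100716 0.179     ]] [[0.600283   0.04033295 0.179     ]
 [0.5431454  0.04168473 0.179     ]]
[ 0.56812758 -0.32070757  0.023     ] [ 0.58405065 -0.34432531  0.013     ] 0.02848405780481475 -56.01217738191415
[[366.20589651 263.96285708]
 [365.33238811 258.11893646]
 [211.1072831  332.89114445]]
```

>>> {"name": "move_arm", "arguments": {"rows": [{"jaw": 0,"offset": [0.0256,0.0506,0],"yaw": -2.35},{"jaw": 0,"offset": [0.0256,0.0506,0],"yaw": -2.35},{"jaw": 0,"offset": [0.0256,0.0506,0],"yaw": -2.35},{"jaw": 0,"offset": [0.0256,0.0506,0],"yaw": -2.35},{"jaw": 0,"offset": [0.0256,0.0506,0],"yaw": -2.35},{"jaw": 0,"offset": [0.0256,0.0506,0],"yaw": -2.35},{"jaw": 0,"offset": [0.0256,0.0506,0],"yaw": -2.35},{"jaw": 0,"offset": [0.0256,0.0506,0],"yaw": -2.35},{"jaw": 0,"offset": [0.0256,0.0506,0],"yaw": -2.35},{"jaw": 0,"offset": [0.0256,0.0506,0],"yaw": -2.35},{"jaw": 0,"offset": [0.0256,0.0506,0],"yaw": -2.35},{"jaw": 0,"offset": [0.0256,0.0506,0],"yaw": -2.35},{"jaw": 0,"offset": [0,0,0],"yaw": 0},{"jaw": 0,"offset": [0,0,0],"yaw": 0}], "squeeze": 20}}

```text
clock: 1.85
tcp_pos: [0.5714, 0.0409, 0.404]
orientation: [1.0, -0.027, -0.001, 0.0]
force: [-0.5, 0.7, -0.0]
grip_width: 0.498
gripper_force: 0.0
```

>>> {"name": "move_arm", "arguments": {"rows": [{"jaw": 0,"offset": [0,0,-0.025],"yaw": 0},{"jaw": 0,"offset": [0,0,-0.025],"yaw": 0},{"jaw": 0,"offset": [0,0,-0.022],"yaw": 0},{"jaw": 0,"offset": [0,0,0],"yaw": 0},{"jaw": 1,"offset": [0,0,0],"yaw": 0},{"jaw": 1,"offset": [0,0,0],"yaw": 0},{"jaw": 1,"offset": [0,0,0],"yaw": 0},{"jaw": 1,"offset": [0,0,0],"yaw": 0}]}}

```text
clock: 2.85
tcp_pos: [0.572, 0.0408, 0.3344]
orientation: [1.0, -0.028, 0.001, 0.0]
force: [-1.8, -2.1, 5.6]
grip_width: 0.135
gripper_force: 25.2
```

>>> {"name": "move_arm", "arguments": {"rows": [{"jaw": 1,"offset": [0,0,0.002],"yaw": 0},{"jaw": 1,"offset": [0.0009,0.0165,0],"yaw": 0},{"jaw": 1,"offset": [0.0009,0.0165,0],"yaw": 0},{"jaw": 1,"offset": [0.0009,0.0165,0],"yaw": 0},{"jaw": 1,"offset": [0.0009,0.0165,0],"yaw": 0},{"jaw": 1,"offset": [0.0009,0.0165,0],"yaw": 0},{"jaw": 1,"offset": [0.0009,0.0165,0],"yaw": 0},{"jaw": 1,"offset": [0.0009,0.0165,0],"yaw": 0},{"jaw": 1,"offset": [0.0009,0.0165,0],"yaw": 0},{"jaw": 1,"offset": [0.0009,0.0165,0],"yaw": 0},{"jaw": 1,"offset": [0.0009,0.0165,0],"yaw": 0},{"jaw": 1,"offset": [0,0,0],"yaw": 0}]}}

```text
clock: 4.35
tcp_pos: [0.5815, 0.2026, 0.3344]
orientation: [1.0, -0.028, 0.001, 0.008]
force: [3.4, -22.5, 1.7]
grip_width: 0.137
gripper_force: 25.0
```

>>> {"name": "move_arm", "arguments": {"rows": [{"jaw": 1,"offset": [0.0001,0.003,0],"yaw": 0},{"jaw": 1,"offset": [0.0001,0.003,0],"yaw": 0},{"jaw": 1,"offset": [0,0,0],"yaw": 0}]}}

```text
clock: 4.72
tcp_pos: [0.5819, 0.2045, 0.3343]
orientation: [0.999, -0.029, -0.0, 0.013]
force: [-0.1, -40.7, 3.6]
grip_width: 0.133
gripper_force: 27.5
```

>>> {"name": "move_arm", "arguments": {"rows": [{"jaw": 1,"offset": [0,-0.0045,0],"yaw": 0},{"jaw": 0,"offset": [0,0,0],"yaw": 0},{"jaw": 0,"offset": [0,0,0],"yaw": 0},{"jaw": 0,"offset": [0,0,0],"yaw": 0},{"jaw": 0,"offset": [0,0,0.03],"yaw": 0},{"jaw": 0,"offset": [0,0,0.04],"yaw": 0},{"jaw": 0,"offset": [0,-0.06,0],"yaw": 0},{"jaw": 0,"offset": [0,-0.06,0],"yaw": 0},{"jaw": 0,"offset": [0,-0.06,0],"yaw": 0},{"jaw": 0,"offset": [0,-0.06,0],"yaw": 0},{"jaw": 0,"offset": [0,-0.06,0],"yaw": 0},{"jaw": 0,"offset": [0,0,0],"yaw": 0}]}}

```text
clock: 6.22
tcp_pos: [0.5807, -0.0954, 0.4047]
orientation: [1.0, -0.03, -0.0, 0.0]
force: [-0.2, 0.6, 0.3]
grip_width: 0.495
gripper_force: 0.0
```

```bash
python3 - <<'E'
from h import *
a=shot("top","top1"); b=shot("side","side1")
a=cv2.resize(a[200:330,20:260],None,fx=3.2,fy=3.2,interpolation=cv2.INTER_CUBIC); cv2.imwrite("pics/t1c.png",a)
print(ctrl.get_state()["tcp_pos"])
E
```

```text
[ 0.5808453  -0.0923701   0.40462641]
```

View pics/t1c.png

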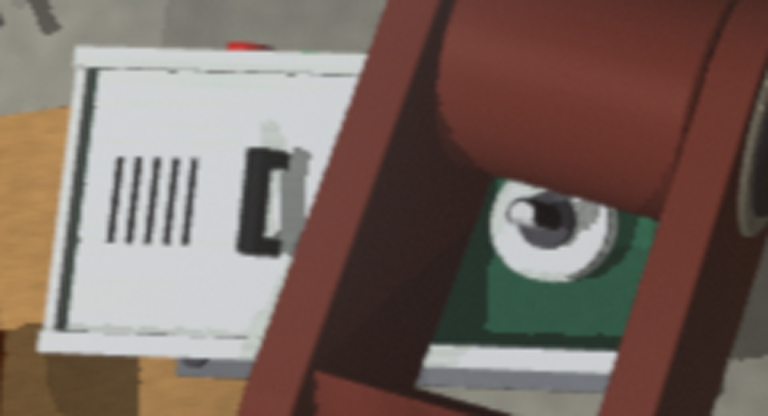

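The crop shows the cover slid back, with the handle at crop (263,202), the well open and the shaft at crop (545,213). The arm hides part of it, so I'm clearing it out of the way.

>>> {"name": "move_arm", "arguments": {"rows": [{"jaw": 0,"offset": [-0.01,-0.06,0],"yaw": 0},{"jaw": 0,"offset": [-0.03,-0.05,0],"yaw": 0},{"jaw": 0,"offset": [-0.03,-0.05,0],"yaw": 0},{"jaw": 0,"offset": [-0.03,-0.05,0],"yaw": 0},{"jaw": 0,"offset": [0,0,0],"yaw": 0}]}}

```text
clock: 6.95
tcp_pos: [0.48, -0.3035, 0.4047]
orientation: [1.0, -0.029, -0.0, -0.0]
force: [0.1, 0.3, -0.2]
grip_width: 0.503
gripper_force: 0.0
```

```bash
python3 - <<'E'
from h import *
print("handle",plane("top",(102.2,263.1),.179))
a=shot("top","top2"); b=shot("side","side2")
p=proj("side",[.575,.05,.13])[0];print(p)
u,v=int(p[0]),int(p[1])
B=b[max(0,v-60):v+60,max(0,u-80):u+80]
a1=cv2.resize(a[205:325,90:250],(800,600),interpolation=cv2.INTER_CUBIC)[:, :]
cv2.imwrite("pics/t2c.png",cv2.resize(a1,(560,420)));  
B=cv2.resize(B,(560,420),interpolation=cv2.INTER_CUBIC)
o=np.hstack([cv2.resize(a1,(400,300)),cv2.resize(B,(400,300))]); 
A=cv2.resize(a[205:325,90:250],None,fx=4.5,fy=4.5,interpolation=cv2.INTER_CUBIC); cv2.imwrite("pics/t2.png",A)
cv2.imwrite("pics/s2.png",b)
E
```

```text
handle [[0.57944629 0.19064714 0.179     ]]
[211.45058431 356.48409629]
```

View pics/t2.png

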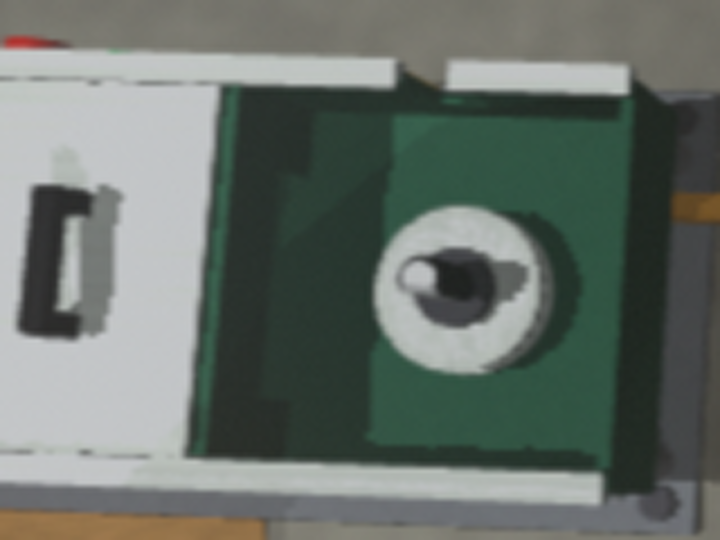

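The top crop shows the open well with the shaft top at crop (418,276) and the hub at (455,287). The slot gap is at crop x 398–445 along the top rail, and the cover edge runs from (218,88) to (190,455). The flat isn't obvious here, so I'll check the side view.

```bash
python3 - <<'E'
from h import *
f=lambda p:np.array(p)/4.5+[90,205]-np.array([.39,.39])
print("handle",plane("top",f([(42,260)]),.179))
print("cover edge",plane("top",f([(218,88),(190,455)]),.151))
print("rail ends",plane("top",f([(630,64),(629,95),(604,472),(602,504)]),.157))
print("slot",plane("top",f([(398,60),(446,62),(398,88),(446,92)]),.157))
print("shaft top",plane("top",f([(418,277)]),.142),"hub",plane("top",f([(455,287)]),.1))
b=cv2.imread("pics/side2.png")
B=b[285:435,110:310]; cv2.imwrite("pics/s2c.png",cv2.resize(B,None,fx=4,fy=4,interpolation=cv2.INTER_CUBIC))
E
```

```text
handle [[0.58087418 0.19658942 0.179     ]]
cover edge [[0.65312768 0.14129992 0.151     ]
 [0.50386645 0.14737629 0.151     ]]
rail ends [[ 0.65656135 -0.03094701  0.157     ]
 [ 0.64380348 -0.0306078   0.157     ]
 [ 0.49325475 -0.02150265  0.157     ]
 [ 0.48084098 -0.02080031  0.157     ]]
slot [[0.66122657 0.06439404 0.157     ]
 [0.65977107 0.04457843 0.157     ]
 [0.6496203  0.0641345  0.157     ]
 [0.64735515 0.04434456 0.157     ]]
shaft top [[0.57378897 0.05948291 0.142     ]] hub [[0.57322932 0.05786696 0.1       ]]
```

View pics/s2c.png

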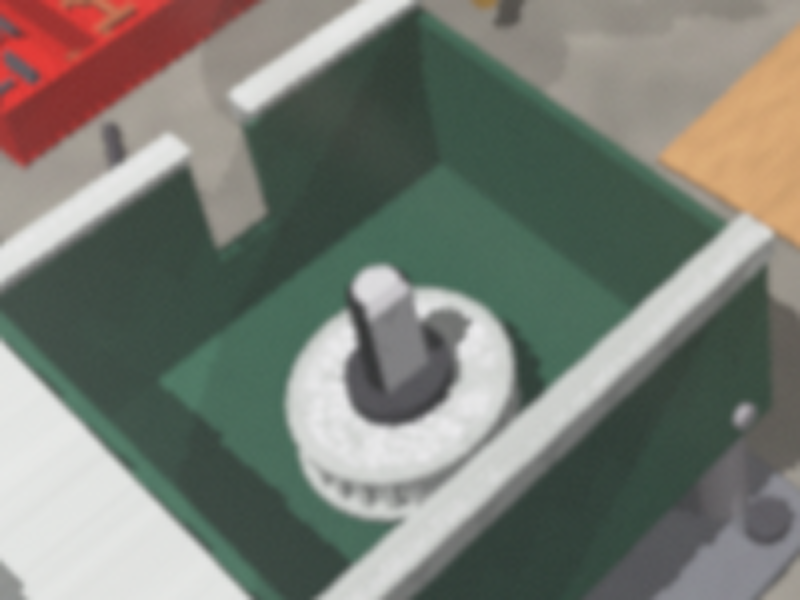

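The side crop shows the slot between crop (215,245) and (265,210). The bright flat faces the side camera, across roughly crop (365–425, 310–390), with the shaft top at (382,288). I'll measure both and check the cover's travel.

```bash
python3 - <<'E'
from h import *
a0=cv2.imread("pics/top0.png");a2=cv2.imread("pics/top2.png")
print(a0[265,205:245].sum(1)//3)
print(a2[265,120:150].sum(1)//3)
g=lambda p:np.array(p)/4.+[110,285]-.375
# flat edges in side view: left edge and right edge at base(z .1) & top (bevel z .139)
print("top flat edge",plane("side",g([(364,307),(411,286)]),.139))
print("base flat edge",plane("side",g([(388,393),(429,361)]),.1))
print("top centre",plane("side",g([(381,281)]),.142))
print("slot bottom mouth inner",plane("side",g([(217,250),(267,213)]),.1))
print(proj("side",[[.5735,.0587,.142],[.5735,.0587,.1]])*1)
print(g([(381,281)]))
E
```

```text
[172 173 172 173 172 172 172 172 171 172 172 172 171 168 130  65  48  47
  46  46  58  66  63  52  41  38  39  39  39  39  38  37  38  47  52  55
  55  55  54  55]
[197 196 196 196 196 196 196 196 196 196 196 196 195 193 153  86  69  75
  72  59  46  46  45  45  45  44  45  45  44  45]
top flat edge [[0.57419282 0.06667056 0.139     ]
 [0.56845054 0.05277818 0.139     ]]
base flat edge [[0.56995353 0.06863878 0.1       ]
 [0.56822115 0.05272198 0.1       ]]
top centre [[0.57521394 0.05828888 0.142     ]]
slot bottom mouth inner [[0.65857733 0.06538851 0.1       ]
 [0.65750243 0.04490158 0.1       ]]
[[205.57608928 355.78941109]
 [210.57150314 375.97989631]]
[[204.875 354.875]]
```

>>> {"name": "move_arm", "arguments": {"rows": [{"jaw": 0,"offset": [0.0047,0.0181,0],"yaw": 10.5},{"jaw": 0,"offset": [0.0047,0.0181,0],"yaw": 10.5},{"jaw": 0,"offset": [0.0047,0.0181,0],"yaw": 10.5},{"jaw": 0,"offset": [0.0047,0.0181,0],"yaw": 10.5},{"jaw": 0,"offset": [0.0047,0.0181,0],"yaw": 10.5},{"jaw": 0,"offset": [0.0047,0.0181,0],"yaw": 10.5},{"jaw": 0,"offset": [0.0047,0.0181,0],"yaw": 10.5},{"jaw": 0,"offset": [0.0047,0.0181,0],"yaw": 10.5},{"jaw": 0,"offset": [0.0047,0.0181,0],"yaw": 10.5},{"jaw": 0,"offset": [0.0047,0.0181,0],"yaw": 10.5},{"jaw": 0,"offset": [0.0047,0.0181,0],"yaw": 10.5},{"jaw": 0,"offset": [0.0047,0.0181,0],"yaw": 10.5},{"jaw": 0,"offset": [0.0047,0.0181,0],"yaw": 10.5},{"jaw": 0,"offset": [0.0047,0.0181,0],"yaw": 10.5},{"jaw": 0,"offset": [0.0047,0.0181,0],"yaw": 10.5},{"jaw": 0,"offset": [0.0047,0.0181,0],"yaw": 10.5},{"jaw": 0,"offset": [0.0047,0.0181,0],"yaw": 10.5},{"jaw": 0,"offset": [0.0047,0.0181,0],"yaw": 10.5},{"jaw": 0,"offset": [0.0047,0.0181,0],"yaw": 10.5},{"jaw": 0,"offset": [0.0047,0.0181,0],"yaw": 10.5}]}}

```text
clock: 9.55
tcp_pos: [0.5746, 0.0629, 0.4047]
orientation: [-0.237, 0.972, 0.0, -0.0]
force: [0.3, -0.4, 0.4]
grip_width: 0.499
gripper_force: 0.0
```

>>> {"name": "move_arm", "arguments": {"rows": [{"jaw": 0,"offset": [0,0,0],"yaw": 9.66},{"jaw": 0,"offset": [0,0,0],"yaw": 9.66},{"jaw": 0,"offset": [0,0,0],"yaw": 9.66},{"jaw": 0,"offset": [0,0,0],"yaw": 9.66},{"jaw": 0,"offset": [0,0,0],"yaw": 9.66},{"jaw": 0,"offset": [0,0,0],"yaw": 0},{"jaw": 0,"offset": [0,0,0],"yaw": 0}]}}

```text
clock: 10.42
tcp_pos: [0.5746, 0.0608, 0.4047]
orientation: [-0.61, 0.793, 0.0, 0.0]
force: [0.3, 0.3, 0.1]
grip_width: 0.499
gripper_force: 0.0
```

>>> {"name": "move_arm", "arguments": {"rows": [{"jaw": 0,"offset": [-0.0006,-0.0023,-0.03],"yaw": 0},{"jaw": 0,"offset": [0,0,-0.03],"yaw": 0},{"jaw": 0,"offset": [0,0,-0.03],"yaw": 0},{"jaw": 0,"offset": [0,0,-0.031],"yaw": 0},{"jaw": 0,"offset": [0,0,0],"yaw": 0},{"jaw": 1,"offset": [0,0,0],"yaw": 0},{"jaw": 1,"offset": [0,0,0],"yaw": 0},{"jaw": 1,"offset": [0,0,0],"yaw": 0},{"jaw": 1,"offset": [0,0,0],"yaw": 0}], "squeeze": 40}}

```text
clock: 11.55
tcp_pos: [0.5754, 0.057, 0.2859]
orientation: [-0.609, 0.793, -0.002, 0.002]
force: [5.0, -0.6, -1.5]
grip_width: 0.179
gripper_force: 39.2
```

```bash
python3 -c "
from h import *
s=ctrl.get_state();print({k:np.round(s[k],3) for k in s})"
```

```text
{'clock': np.float64(11.55), 'q': array([-0.03 ,  0.044,  1.828,  0.   ,  1.264, -2.911]), 'qd': array([ 0.   ,  0.   ,  0.   ,  0.002,  0.   , -0.001]), 'joint_efforts': array([ 6.1100e-01, -3.6952e+01, -3.2783e+01,  9.0000e-03,  1.1460e+00,
       -1.5000e-02]), 'tcp_pos': array([0.575, 0.057, 0.286]), 'orientation': array([-0.609,  0.793, -0.002,  0.002]), 'force': array([ 5.002, -0.638, -1.512]), 'moment': array([-0.019, -0.633, -0.051]), 'gripper_force': np.float64(39.188), 'grip_width': np.float64(0.179)}
```

>>> {"name": "move_arm", "arguments": {"rows": [{"jaw": 1,"offset": [0,-0.0002,0],"yaw": -9.9},{"jaw": 1,"offset": [0,-0.0002,0],"yaw": -9.9},{"jaw": 1,"offset": [0,-0.0002,0],"yaw": -9.9},{"jaw": 1,"offset": [0,-0.0002,0],"yaw": -9.9},{"jaw": 1,"offset": [0,-0.0003,0],"yaw": -9.9},{"jaw": 1,"offset": [0,-0.0003,0],"yaw": -9.9},{"jaw": 1,"offset": [0,-0.0003,0],"yaw": -9.9},{"jaw": 1,"offset": [0,-0.0003,0],"yaw": -9.9},{"jaw": 1,"offset": [-0.0002,0.0002,0],"yaw": -9.9},{"jaw": 1,"offset": [-0.0002,0.0002,0],"yaw": -9.9},{"jaw": 1,"offset": [-0.0002,0.0002,0],"yaw": -9.9},{"jaw": 1,"offset": [-0.0002,0.0002,0],"yaw": -9.9},{"jaw": 1,"offset": [-0.0002,0.0002,0],"yaw": -9.9},{"jaw": 1,"offset": [-0.0002,0.0002,0],"yaw": -9.9},{"jaw": 1,"offset": [-0.0002,0.0002,0],"yaw": -9.9},{"jaw": 1,"offset": [-0.0003,0.0003,0],"yaw": -9.9},{"jaw": 1,"offset": [-0.0003,0.0003,0],"yaw": -9.9},{"jaw": 1,"offset": [0,0,0],"yaw": 0},{"jaw": 1,"offset": [0,0,0],"yaw": 0},{"jaw": 1,"offset": [0,0,0],"yaw": 0}]}}

```text
clock: 14.05
tcp_pos: [0.573, 0.0605, 0.2859]
orientation: [0.726, 0.687, 0.006, -0.002]
force: [4.2, 16.9, -1.1]
grip_width: 0.181
gripper_force: 39.0
```

```bash
python3 -c "
from h import *
s=ctrl.get_state();print({k:np.round(s[k],4) for k in ('tcp_pos','orientation','force','moment','grip_width')});o=s['orientation'];print(2*np.degrees(np.arctan2(o[1],o[0])))"
```

```text
{'tcp_pos': array([0.573 , 0.0605, 0.2859]), 'orientation': array([ 0.7264,  0.6873,  0.0058, -0.0019]), 'force': array([ 4.2463, 16.9013, -1.0541]), 'moment': array([ 2.5465, -0.5871, -0.0604]), 'grip_width': np.float64(0.181)}
86.83414496537257
```

>>> {"name": "move_arm", "arguments": {"rows": [{"jaw": 1,"offset": [0.0008,0.003,0],"yaw": 0},{"jaw": 1,"offset": [0,0,0],"yaw": 0},{"jaw": 1,"offset": [0,0,0],"yaw": 0}]}}

```text
clock: 14.42
tcp_pos: [0.5735, 0.0615, 0.2859]
orientation: [0.726, 0.687, 0.003, -0.001]
force: [0.1, 8.1, 2.1]
grip_width: 0.18
gripper_force: 39.5
```

```bash
python3 -c "
from h import *
s=ctrl.get_state();print({k:np.round(s[k],4) for k in ('tcp_pos','orientation','force','moment','grip_width')});o=s['orientation'];print(2*np.degrees(np.arctan2(o[1],o[0])))
from scipy.spatial.transform import Rotation as R
r=R.from_quat(o).as_matrix();p=s['tcp_pos']+.155*r[:,2];print('grasp',p);print('ang ydir',np.degrees(np.arctan2(r[1,1],r[0,1])))"
```

```text
{'tcp_pos': array([0.5735, 0.0615, 0.2859]), 'orientation': array([ 7.264e-01,  6.872e-01,  2.700e-03, -7.000e-04]), 'force': array([0.0525, 8.1216, 2.133 ]), 'moment': array([ 1.1668,  0.0227, -0.0346]), 'grip_width': np.float64(0.1799)}
86.82206568506524
grasp [0.57398759 0.06225652 0.13090456]
ang ydir -3.178306493710219
```

>>> {"name": "move_arm", "arguments": {"rows": [{"jaw": 1,"offset": [0,0.003,0],"yaw": 0},{"jaw": 1,"offset": [0,0,0],"yaw": 0},{"jaw": 1,"offset": [0,0,0],"yaw": 0}]}}

```text
clock: 14.8
tcp_pos: [0.5736, 0.0626, 0.2858]
orientation: [0.727, 0.687, 0.0, 0.001]
force: [-0.8, -1.0, 6.4]
grip_width: 0.18
gripper_force: 40.1
```

```bash
cat > st.py <<'E'
from h import *
from scipy.spatial.transform import Rotation as R
s=ctrl.get_state();o=s['orientation'];r=R.from_quat(o).as_matrix()
print({k:np.round(s[k],4) for k in ('clock','tcp_pos','force','moment','grip_width')},'grasp',(s['tcp_pos']+.155*r[:,2]).round(4),'ydir',np.degrees(np.arctan2(r[1,1],r[0,1])))
E
python3 st.py
```

```text
{'clock': np.float64(14.8), 'tcp_pos': array([0.5736, 0.0626, 0.2858]), 'force': array([-0.7699, -1.031 ,  6.4123]), 'moment': array([-0.2724,  0.2888, -0.0817]), 'grip_width': np.float64(0.1799)} grasp [0.574  0.0624 0.1308] ydir -3.1991368919004115
```

>>> {"name": "move_arm", "arguments": {"rows": [{"jaw": 0,"offset": [0,0,0],"yaw": 0},{"jaw": 0,"offset": [0,0,0],"yaw": 0},{"jaw": 0,"offset": [0,0,0],"yaw": 0},{"jaw": 0,"offset": [0,0,0.03],"yaw": 0},{"jaw": 0,"offset": [0,0,0.03],"yaw": 0},{"jaw": 0,"offset": [0,0,0.03],"yaw": 0},{"jaw": 0,"offset": [0,0,0.03],"yaw": 0},{"jaw": -0.6,"offset": [-0.0006,-0.0426,0],"yaw": 4.13},{"jaw": -0.6,"offset": [-0.0006,-0.0426,0],"yaw": 4.13},{"jaw": -0.6,"offset": [-0.0006,-0.0426,0],"yaw": 4.13},{"jaw": -0.6,"offset": [-0.0006,-0.0426,0],"yaw": 4.13},{"jaw": -0.6,"offset": [-0.0006,-0.0426,0],"yaw": 4.13},{"jaw": -0.6,"offset": [-0.0006,-0.0426,0],"yaw": 4.13},{"jaw": -0.6,"offset": [-0.0006,-0.0426,0],"yaw": 4.13},{"jaw": -0.6,"offset": [-0.0006,-0.0426,0],"yaw": 4.13},{"jaw": -0.6,"offset": [-0.0006,-0.0426,0],"yaw": 4.13},{"jaw": -0.6,"offset": [0,0,0],"yaw": 0},{"jaw": -0.6,"offset": [0,0,0],"yaw": 0}]}}

```text
clock: 17.05
tcp_pos: [0.5676, -0.32, 0.4032]
orientation: [0.47, 0.883, 0.0, -0.0]
force: [0.1, 0.2, -0.5]
grip_width: 0.802
gripper_force: 0.0
```

```bash
python3 st.py; python3 - <<'E'
from h import *
b=shot("side","side3"); a=shot("top","top3")
def piece(im,x0,y0,w,h): return cv2.resize(im[y0:y0+h,x0:x0+w],(400,400),interpolation=cv2.INTER_CUBIC)
cv2.imwrite("pics/c3.png",np.hstack([piece(b,150,310,110,110),piece(b,325,225,80,80)]))
E
```

```text
{'clock': np.float64(17.05), 'tcp_pos': array([ 0.5676, -0.32  ,  0.4032]), 'force': array([ 0.1313,  0.1517, -0.4983]), 'moment': array([0.0118, 0.0014, 0.0055]), 'grip_width': np.float64(0.8015)} grasp [ 0.5675 -0.3199  0.2482] ydir 33.96877913449252
```

View pics/c3.png

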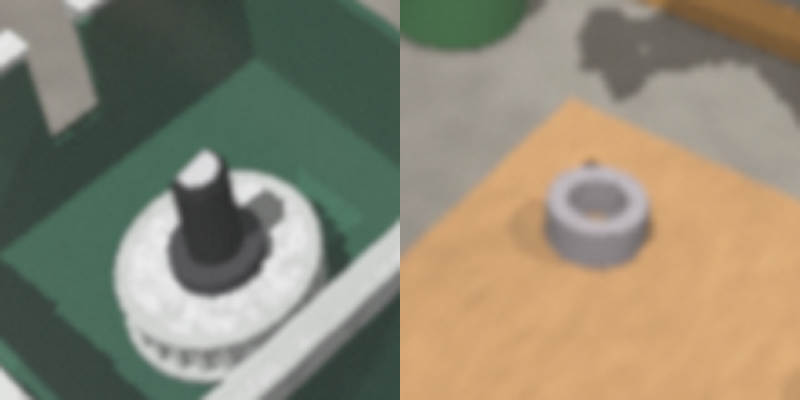

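The side crop shows the flat turned away toward the slot, with the D-shaped top's straight edge on the slot side. The collar's top centre is at side pixel (365,264.4) and its screw tip shows at about (363.5,257).

```bash
python3 - <<'E'
from h import *
c=plane("side",(364.9,264.2),.023)[0];s=plane("side",(363.3,257),.015)[0];print(c,s,np.degrees(np.arctan2(*(s-c)[1::-1])))
E
```

```text
[ 0.56977994 -0.31862121  0.023     ] [ 0.58797297 -0.34274741  0.015     ] -52.98087194830051
```

>>> {"name": "move_arm", "arguments": {"rows": [{"jaw": -0.6,"offset": [0.0012,0.0003,-0.05],"yaw": 0},{"jaw": -0.6,"offset": [0,0,-0.05],"yaw": 0},{"jaw": -0.6,"offset": [0,0,-0.05],"yaw": 0},{"jaw": -0.6,"offset": [0,0,-0.04],"yaw": 0},{"jaw": -0.6,"offset": [0,0,-0.03],"yaw": 0},{"jaw": -0.6,"offset": [0,0,0],"yaw": 0},{"jaw": -0.6,"offset": [0,0,0],"yaw": 0},{"jaw": 0.3,"offset": [0,0,0],"yaw": 0},{"jaw": 0.3,"offset": [0,0,0],"yaw": 0},{"jaw": 0.3,"offset": [0,0,0],"yaw": 0},{"jaw": 0.3,"offset": [0,0,0],"yaw": 0},{"jaw": 0.3,"offset": [0,0,0],"yaw": 0}], "squeeze": 40}}

```text
clock: 18.65
tcp_pos: [0.5697, -0.3205, 0.1864]
orientation: [0.47, 0.883, 0.0, 0.002]
force: [-1.0, 0.8, 5.5]
grip_width: 0.443
gripper_force: 39.5
```

```bash
python3 st.py
```

```text
{'clock': np.float64(18.65), 'tcp_pos': array([ 0.5697, -0.3205,  0.1864]), 'force': array([-0.986 ,  0.7898,  5.4674]), 'moment': array([ 0.2752,  0.1492, -0.008 ]), 'grip_width': np.float64(0.4429)} grasp [ 0.5702 -0.3207  0.0314] ydir 33.991161001020785
```

>>> {"name": "move_arm", "arguments": {"rows": [{"jaw": -0.3,"offset": [0,0,0],"yaw": 0},{"jaw": -0.3,"offset": [0,0,0],"yaw": 0},{"jaw": -0.3,"offset": [0,0,-0.007],"yaw": 0},{"jaw": -0.3,"offset": [0,0,0],"yaw": 0},{"jaw": 0.3,"offset": [0,0,0],"yaw": 0},{"jaw": 0.3,"offset": [0,0,0],"yaw": 0},{"jaw": 0.3,"offset": [0,0,0],"yaw": 0},{"jaw": 0.3,"offset": [0,0,0],"yaw": 0}], "squeeze": 40}}

```text
clock: 19.65
tcp_pos: [0.5687, -0.32, 0.1765]
orientation: [0.47, 0.883, 0.0, -0.0]
force: [0.4, -0.5, -1.8]
grip_width: 0.455
gripper_force: 40.3
```

```bash
python3 st.py
```

```text
{'clock': np.float64(19.65), 'tcp_pos': array([ 0.5687, -0.32  ,  0.1765]), 'force': array([ 0.4104, -0.5365, -1.8087]), 'moment': array([-0.0402,  0.0573, -0.023 ]), 'grip_width': np.float64(0.4549)} grasp [ 0.5687 -0.3199  0.0215] ydir 33.9954725295905
```

>>> {"name": "move_arm", "arguments": {"rows": [{"jaw": 0.3,"offset": [0,0,0.035],"yaw": 0},{"jaw": 0.3,"offset": [0,0,0.045],"yaw": 0},{"jaw": 0.3,"offset": [0,0,0.045],"yaw": 0},{"jaw": 0.3,"offset": [0,0,0.05],"yaw": 0},{"jaw": 0.3,"offset": [0,0,0.05],"yaw": 0},{"jaw": 0.3,"offset": [0.0005,0.0345,0],"yaw": 10.5},{"jaw": 0.3,"offset": [0.0005,0.0345,0],"yaw": 10.5},{"jaw": 0.3,"offset": [0.0005,0.0345,0],"yaw": 10.5},{"jaw": 0.3,"offset": [0.0005,0.0345,0],"yaw": 10.5},{"jaw": 0.3,"offset": [0.0005,0.0345,0],"yaw": 10.5},{"jaw": 0.3,"offset": [0.0005,0.0345,0],"yaw": 10.5},{"jaw": 0.3,"offset": [0.0006,0.0345,0],"yaw": 10.5},{"jaw": 0.3,"offset": [0.0006,0.0345,0],"yaw": 10.5},{"jaw": 0.3,"offset": [0.0006,0.0345,0],"yaw": 10.5},{"jaw": 0.3,"offset": [0.0006,0.0345,0],"yaw": 10.5},{"jaw": 0.3,"offset": [0.0006,0.0345,0],"yaw": 10.5},{"jaw": 0.3,"offset": [0,0,0],"yaw": 0},{"jaw": 0.3,"offset": [0,0,0],"yaw": 0}]}}

```text
clock: 21.9
tcp_pos: [0.5747, 0.0593, 0.4014]
orientation: [-0.496, 0.868, -0.0, -0.0]
force: [0.8, -0.7, -1.7]
grip_width: 0.455
gripper_force: 40.7
```

```bash
python3 st.py; python3 - <<'E'
from h import *
b=shot("side","side4")
p=ctrl.get_state()["tcp_pos"]-[0,0,.1635]; u,v=proj("side",p)[0]; print(u,v)
x0,y0=int(u)-45,int(v)-45; print(x0,y0)
cv2.imwrite("pics/c4.png",cv2.resize(b[y0:y0+90,x0:x0+90],(540,540),interpolation=cv2.INTER_CUBIC))
E
```

```text
{'clock': np.float64(21.9), 'tcp_pos': array([0.5747, 0.0593, 0.4014]), 'force': array([ 0.8258, -0.7196, -1.6616]), 'moment': array([-0.0775, -0.0208, -0.002 ]), 'grip_width': np.float64(0.4547)} grasp [0.5746 0.0592 0.2464] ydir 149.4363635071212
191.2833483707173 301.22379043853545
146 256
```

View pics/c4.png

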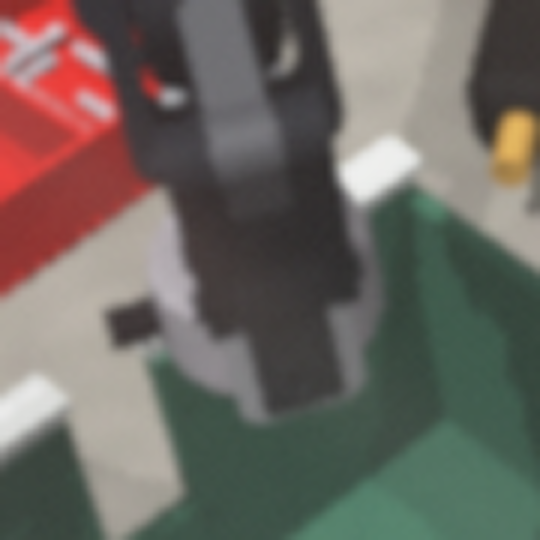

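The crop shows the gripped collar with its screw standing out to the left. The screw end is centred near crop (113,328), which is side pixel (164.5,310.3).

```bash
python3 - <<'E'
from h import *
c=np.array([.5747,.0593])
for q in [(113,328),(108,328),(118,328),(113,333)]:
  s=plane("side",np.array(q)/6+[145.6,255.6],.238)[0][:2]; d=s-c
  print(s,np.hypot(*d),np.degrees(np.arctan2(d[1],d[0])))
# predicted tips by angle
for a in (56,59.4,62,65): print(a,(proj("side",[c[0]+.0285*np.cos(np.radians(a)),c[1]+.0285*np.sin(np.radians(a)),.238])[0]-[145.6,255.6])*6)
print((proj("side",[*c,.238])[0]-[145.6,255.6])*6)
E
```

```text
[0.58756086 0.08491434] 0.02866174862170753 63.33895368504149
[0.5882759  0.08544806] 0.02946228362749267 62.56196248551383
[0.58684579 0.08438059] 0.027866763819626394 64.16045858202598
[0.58659463 0.08567561] 0.02893363171146837 65.72601470921856
56 [111.02003443 313.66326767]
59.4 [112.02620194 320.23943219]
62 [113.18825355 325.1829555 ]
65 [114.95113344 330.77904534]
[272.50164932 275.22141735]
```

>>> {"name": "move_arm", "arguments": {"rows": [{"jaw": 0.3,"offset": [0.0001,0.0003,0],"yaw": -9.29},{"jaw": 0.3,"offset": [0,0,0],"yaw": -9.29},{"jaw": 0.3,"offset": [0,0,0],"yaw": -9.29},{"jaw": 0.3,"offset": [0,0,0],"yaw": -9.29},{"jaw": 0.3,"offset": [0,0,0],"yaw": -9.29},{"jaw": 0.3,"offset": [0,0,0],"yaw": -9.29},{"jaw": 0.3,"offset": [0,0,0],"yaw": -9.26},{"jaw": 0.3,"offset": [0,0,-0.025],"yaw": 0},{"jaw": 0.3,"offset": [0,0,-0.025],"yaw": 0},{"jaw": 0.3,"offset": [0,0,-0.022],"yaw": 0},{"jaw": 0.3,"offset": [0,0,0],"yaw": 0},{"jaw": 0.3,"offset": [0,0,0],"yaw": 0}]}}

```text
clock: 23.45
tcp_pos: [0.5753, 0.0592, 0.3308]
orientation: [0.049, 0.999, -0.0, 0.001]
force: [-0.3, 0.5, -0.8]
grip_width: 0.455
gripper_force: 40.7
```

```bash
python3 st.py; python3 - <<'E'
from h import *
b=shot("side","side5")
u,v=proj("side",[.575,.06,.14])[0]; x0,y0=int(u)-50,int(v)-50; print(x0,y0)
cv2.imwrite("pics/c5.png",cv2.resize(b[y0:y0+100,x0:x0+100],(600,600),interpolation=cv2.INTER_CUBIC))
E
```

```text
{'clock': np.float64(23.45), 'tcp_pos': array([0.5753, 0.0592, 0.3308]), 'force': array([-0.3027,  0.5481, -0.8099]), 'moment': array([0.0466, 0.0141, 0.0254]), 'grip_width': np.float64(0.4549)} grasp [0.5755 0.0592 0.1758] ydir 84.42728574773582
154 306
```

View pics/c5.png

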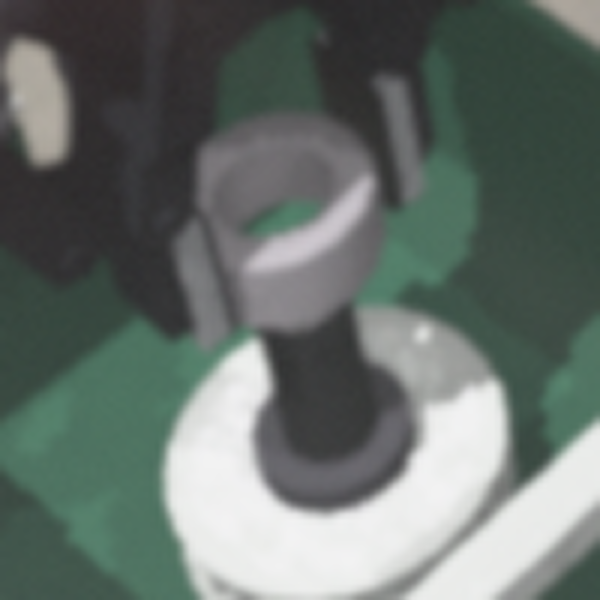

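The crop shows the collar square over the shaft: the ring's centre at crop (291,205) lies on the shaft's axis line. Lowering now.

>>> {"name": "move_arm", "arguments": {"rows": [{"jaw": 0.3,"offset": [0,0,-0.006],"yaw": 0},{"jaw": 0.3,"offset": [0,0,-0.006],"yaw": 0},{"jaw": 0.3,"offset": [0,0,-0.006],"yaw": 0},{"jaw": 0.3,"offset": [0,0,-0.006],"yaw": 0},{"jaw": 0.3,"offset": [0,0,0],"yaw": 0}]}}

```text
clock: 24.12
tcp_pos: [0.5746, 0.0598, 0.3047]
orientation: [0.048, 0.999, -0.0, -0.001]
force: [0.3, -0.8, -0.7]
grip_width: 0.455
gripper_force: 40.7
```

```bash
python3 st.py
```

```text
{'clock': np.float64(24.125), 'tcp_pos': array([0.5746, 0.0598, 0.3047]), 'force': array([ 0.2671, -0.8034, -0.7242]), 'moment': array([-0.0231, -0.0018,  0.0157]), 'grip_width': np.float64(0.4553)} grasp [0.5743 0.0598 0.1497] ydir 84.50021033810997
```

Passed onto the shaft with no contact force. I'm continuing toward TCP z ≈ 0.2735.

>>> {"name": "move_arm", "arguments": {"rows": [{"jaw": 0.3,"offset": [0,0,-0.007],"yaw": 0},{"jaw": 0.3,"offset": [0,0,-0.007],"yaw": 0},{"jaw": 0.3,"offset": [0,0,-0.007],"yaw": 0},{"jaw": 0.3,"offset": [0,0,-0.006],"yaw": 0},{"jaw": 0.3,"offset": [0,0,-0.003],"yaw": 0},{"jaw": 0.3,"offset": [0,0,0],"yaw": 0},{"jaw": 0.3,"offset": [0,0,0],"yaw": 0}]}}

```text
clock: 25.0
tcp_pos: [0.575, 0.0598, 0.276]
orientation: [0.048, 0.999, -0.0, 0.0]
force: [1.3, -0.9, -1.6]
grip_width: 0.455
gripper_force: 40.7
```

```bash
python3 st.py
```

```text
{'clock': np.float64(25.0), 'tcp_pos': array([0.575 , 0.0598, 0.276 ]), 'force': array([ 1.333 , -0.8795, -1.6194]), 'moment': array([ 0.0284, -0.0069,  0.0216]), 'grip_width': np.float64(0.4546)} grasp [0.5751 0.0598 0.121 ] ydir 84.49347850377094
```

>>> {"name": "move_arm", "arguments": {"rows": [{"jaw": 0.3,"offset": [0,0,-0.0015],"yaw": 0},{"jaw": 0.3,"offset": [0,0,-0.0015],"yaw": 0},{"jaw": 0.3,"offset": [0,0,0],"yaw": 0},{"jaw": 0.3,"offset": [0,0,0],"yaw": 0}]}}

```text
clock: 25.5
tcp_pos: [0.5751, 0.0598, 0.2735]
orientation: [0.048, 0.999, -0.0, 0.0]
force: [-3.6, -0.6, 5.2]
grip_width: 0.453
gripper_force: 41.2
```

```bash
python3 st.py
```

```text
{'clock': np.float64(25.5), 'tcp_pos': array([0.5751, 0.0598, 0.2735]), 'force': array([-3.6186, -0.6227,  5.2132]), 'moment': array([ 0.0569,  0.4551, -0.002 ]), 'grip_width': np.float64(0.4532)} grasp [0.5751 0.0598 0.1185] ydir 84.49789548092417
```

>>> {"name": "move_arm", "arguments": {"rows": [{"jaw": 0.3,"offset": [0,0,-0.001],"yaw": 0},{"jaw": 0.3,"offset": [0,0,0],"yaw": 0},{"jaw": 0.3,"offset": [0,0,0],"yaw": 0},{"jaw": 0.3,"offset": [0,0,0],"yaw": 0}]}}

```text
clock: 26.0
tcp_pos: [0.5751, 0.0598, 0.2734]
orientation: [0.048, 0.999, -0.0, 0.0]
force: [-5.6, 0.2, 9.5]
grip_width: 0.456
gripper_force: 41.6
```

```bash
python3 st.py; python3 - <<'E'
from h import *
b=shot("side","side6")
cv2.imwrite("pics/c6.png",cv2.resize(b[306:426,154:274],(600,600),interpolation=cv2.INTER_CUBIC))
E
```

```text
{'clock': np.float64(26.0), 'tcp_pos': array([0.5751, 0.0598, 0.2734]), 'force': array([-5.5676,  0.1509,  9.5095]), 'moment': array([-0.0459,  0.8954, -0.0237]), 'grip_width': np.float64(0.4562)} grasp [0.5752 0.0598 0.1184] ydir 84.5026207082582
```

View pics/c6.png

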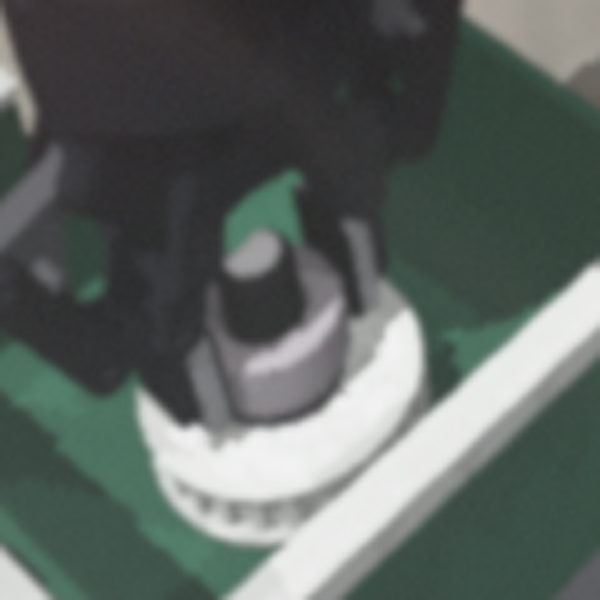

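The last crop shows the collar seated on the hub, with the shaft standing through its bore at crop (262,290), still gripped and pressed with about 10 N. Handing in.

```bash
python3 -c "
from bench import ctrl
print(ctrl.hand_in())"
```

```text
the job is handed in; nothing more can be done
None
```

I handed the job in at 26 s: the cover is back against its stop and the flat faces the slot. The collar is down on the hub, still gripped and pressed with about 10 N. Its screw points at the slot to within about 2° by my measurements; at the end it was out of the cameras' sight.

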